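# Pin the hearing-aid case at its airing gap

### The arm

A 7-joint arm with a two-finger parallel gripper is mounted at the origin on the work surface. World frame = base frame: x ahead of the robot, y to its left, z up, the work surface at z = 0. Lengths are in m, angles in rad, forces in N, time in s.
With the tool pointing down it reaches from about 0.425 to 0.925 m from the base axis. Payload 6.8 kg.
Tool frame: the origin (TCP) lies at the very end of the fingers, on their centre line; the grasp point (between the pads) lies 19 mm behind it; z points along the fingers, y is the line along which they close (so a half turn about z gives the same grasp; the last joint's range is limited). The gripper opens to 85 mm and grips with 20 to 120 N. Pads are 22 mm wide; open, the fingers measure 114 mm over their backs; the gripper's body (76 mm by 85 mm) begins 54 mm behind the grasp point. The pads swing forward as they close: fully open they stand 13 mm farther back than shut.
Start: joints at [-1.302, 0.477, 0.022, 1.555, -0.011, 1.109, -0.083], TCP at [0.248, 0.628, 0.231] pointing down, gripper open.
Joint ranges: [-2.96, 2.96], [-0.34, 2.1], [-1.41, 1.46], [0.24, 2.44], [-1.37, 4.51], [0.17, 1.92], [-2.96, 2.96]. Speed limits (rad/s): [2.39, 2.39, 3.14, 3.14, 3.14, 3.14, 3.14].

### API

Orientations are given as a unit quaternion [w, x, y, z].
In Python, from station import monitor, eyes, bot gives the robot as it stands.
- The arm moves only by the shell command python3 -m creep 'ROWS' [FORCE]. ROWS is a JSON object whose key "deltas" holds a list of rows, 1 to 20 of them, each of 5 numbers: dx, dy, dz in shares of the most that a row can go, 1 being 50 mm, then a turn about the tool's z in normalised numbers (1 is 90 degrees), then the opening from 0.0 (shut) to 1.0 (fully open); each row shifts and turns the commanded pose from where the row before left it, along the tool's axes as they then stand; what a row does not reach is not made up. A row lasts 1/10 s, in which the tool goes at most 0.05 m and 0.15 rad, less where a joint would pass 70% of its speed; a pose out of reach is approached as far as the arm can. The fingers move at their own pace and stop on an object; FORCE is the grip in N (left out, the last holds). Time passes only in rows, so rows that do not move let the fingers close. It prints the time, the measured TCP pose, the force, the opening and the grip force at its end. Input that does not fit is refused with a message, and nothing moves.
- monitor.get_obs(): the state, without advancing time (a new reading comes with each control period).
- eyes.read_camera(name): name is "scene" or "top"; returns the picture (384x512x3 uint8, blue, green, red); there is no depth.
- eyes.camera_info(name): a dict with "vertical_fov" (degrees; the focal length in pixels is half the picture's height over the tangent of half this angle, whatever the lens; pixels are square), "cx", "cy" (the principal point, pixels), "k1" (the pictures are not rectified: a ray, as slopes to the right and down, at radius r is drawn at 1 + k1 r^2 times it, then the intrinsics apply), "view" (4x4, takes a point from world to camera coordinates). Camera axes: x right, y up, looking along -z (the intrinsics and any distortion apply to the point x, -y, -z); pixel columns grow to the right and rows downward; lengths in m; the calibration is good to about 2 mm. A picture is of the moment at which its call begins. camera_info takes no time and is no camera call.
- bot.hand_in(): hands the job in; it is judged then, once.
The state is a dict: "t": time; "q": joint angles; "joint_vel": joint speeds; "joint_torque": joint torques, N m; "eef_pos": TCP position; "tool_rot": TCP orientation; "contact_force": force on the tool from outside, world axes, zero at the start; "torque": the same for the moment, N m; "gripper_width": opening from 0.0 (shut) to 1.0 (fully open); "grasp_force": force on a finger pad.
Only numpy, scipy, OpenCV 4.12 (cv2) and the standard library are available. Lean on these libraries where they do the work, as an engineer would, in place of code of your own. Each camera call takes 0.05 s, during which the arm holds its last target. There are 200 camera calls.

### The job

Lock the lid of the hearing-aid case at its airing gap for the night: take the steel pin out of its holder, put it through the knuckle on the sliding lid, slide the lid until that hole lies over the hole in the bar below (find it by feel) and push the pin through both until its head sits down on the lid's knuckle, then let go. Be gentle, never force the pin or press hard on the case, and leave the other things where they are.

Things in the scene. Friction and masses are not known exactly. Their poses are not given: they have to be found in the camera images.
- case: Slim aluminium case, 84 x 160 x 25 mm, stuck on a round dark silicone pad (150 mm across, 3 mm thick) and so unable to move. Origin: centre of the pad's underside, on the table. Its y axis is the slide direction of the lid, z is up. An aluminium bar (the lower knuckle) runs along its +x flank.
- bar_mid (a point): Point fixed on the case at (56, -2, 21) mm, axes as the case's: on the top face of the bar, 24 mm wide, 144 mm long along y, 17 mm thick, clamped hard. The bar's one vertical through hole (9 mm, small chamfer) is set differently each time: anywhere within 16 mm of this point along y, x = 0. The holes line up with the lid joint at 0.002 to 0.034; no stop or click there.
- lid (a joint): Opening of the case's sliding lid in m: 0 fully closed, growing as the lid slides along the case's +y, up to 0.075. It starts 0.046 to 0.070 open; it slides stiffly (about 1.5 N) and stays where it is left. The lid is a flat plate 84 x 160 mm, top face 31.5 mm above the table.
- lid_hole (a point): Centre of the upper mouth of the 10 mm vertical through hole (small chamfer) in the lid's knuckle, axes as the case's: an aluminium block, 24 x 40 mm (x, y), 10 mm thick, moving with the lid. In the case's frame x = 56 mm, y = lid joint - 20 mm. Top face 32.5 mm, lower face 22.5 mm above the table: 1.5 mm above the bar, which lies below it over all the travel used.
- pin: Steel pin, 50 g, upright in its holder: a round shank 8 mm in diameter and 27 mm long whose lowest 3 mm taper to 6.6 mm, with a round head above it 18 mm in diameter and 30 mm tall (57 mm over all). Origin: centre of the tip's end face; z points up to the head. In the holder the tip stands 7 mm above the table, the head's underside 34 mm. It fits the holder loosely (hole 11 mm).
- pin_tip (a point): Centre of the pin's lower end face (the same as the pin's origin).
- holder_pin: White plastic filter holder, 34 mm cube with a hole, fixed to the table, in which the pin is parked. Origin: centre of the underside.
- holder_b: White plastic filter holder, 34 mm cube, loose, with a thin plastic stick in it up to 38 mm; leave alone. Origin: centre of the underside.
- holder_c: The same as holder_b; leave alone.
- flashlight: Black plastic flashlight, 119 mm long along its x, 34 mm across, lying; leave alone. Origin: underside, middle.
- bottle: Clear glass bottle with a cork, 56 mm across, 118 mm tall; leave alone. Origin: centre of the underside.
- battery_box: Small cardboard box, 55 x 40 x 18 mm; leave alone. Origin: centre of the underside.
- cup: White mug, 72 mm across, 75 mm tall; leave alone. Origin: centre of the underside.
There are look-alikes about, which are no part of the job. There is more than one size of the case; the one meant has the size given above.

How it is judged:
By the outcome, as a careful person would: the job done as asked, in the order asked, and still so for the second after the job is handed in, with the robot touching nothing.
It also fails if it takes over 72 s, if anything falls off the work surface, if the arm or the gripper's body presses on something with over 40 N, if the wrist force passes 120 N, or if a joint passes its speed limit or range.

## Working session

There is one attempt and no reset: what is moved stays moved. The work goes in short steps, Python scripts to look and compute and a shell command to move; the robot and the scene stay as the last step left them, time stands still between calls to the robot, and variables do not carry over. Pictures are saved under pics/ and viewed, at most 10 in all, crops included, and the job is handed in when it is done.

```bash
ls; mkdir -p pics; cat > h.py <<'E'
import numpy as np, cv2
from station import monitor, eyes, bot
def info(n):
    c=eyes.camera_info(n); f=192/np.tan(np.radians(c["vertical_fov"])/2)
    return c,np.array([[f,0,c["cx"]],[0,f,c["cy"]],[0,0,1.]]),np.array([c["k1"],0,0,0.]),np.array(c["view"])
def ray(n,px):
    c,K,d,V=info(n)
    u=cv2.undistortPoints(np.array(px,float).reshape(-1,1,2),K,d).reshape(-1,2)
    D=np.c_[u[:,0],-u[:,1],-np.ones(len(u))]@V[:3,:3]
    return -V[:3,:3].T@V[:3,3],D
def plane(n,px,z):
    o,D=ray(n,px); return o+D*((z-o[2])/D[:,2])[:,None]
def proj(n,P):
    c,K,d,V=info(n); P=np.array(P,float).reshape(-1,3)
    Q=P@V[:3,:3].T+V[:3,3]; Q=Q*[1,-1,-1]
    return cv2.projectPoints(Q,np.zeros(3),np.zeros(3),K,d)[0].reshape(-1,2)
def shot(n,f):
    im=eyes.read_camera(n); cv2.imwrite(f,im); return im
E
python3 - <<'E'
from h import *
a=shot("scene","pics/s0.png");b=shot("top","pics/t0.png")
o=monitor.get_obs();print({k:np.round(v,3) for k,v in o.items()})
for n in("scene","top"):print(eyes.camera_info(n))
E
```

```text
pics
{'t': np.float64(0.1), 'q': array([-1.302,  0.478,  0.022,  1.556, -0.012,  1.109, -0.083]), 'joint_vel': array([ 0.001, -0.001,  0.001, -0.003, -0.   , -0.001, -0.001]), 'joint_torque': array([ 4.0000e-03, -5.9777e+01,  1.6140e+00, -2.8196e+01,  1.3000e-02,
        5.0000e-03,  0.0000e+00]), 'eef_pos': array([0.248, 0.627, 0.23 ]), 'tool_rot': array([-0.   ,  0.187,  0.982, -0.001]), 'contact_force': array([-0.064,  0.595,  0.149]), 'torque': array([0.006, 0.015, 0.023]), 'grasp_force': np.float64(0.0), 'gripper_width': np.float64(1.003)}
{'vertical_fov': 44.639906857256, 'cx': 254.57065620904427, 'cy': 190.4957205405742, 'k1': -0.0814479444367371, 'view': array([[ 0.17798672,  0.98399327, -0.0088307 , -0.09500457],
       [-0.79462914,  0.14901576,  0.58852259,  0.37876558],
       [ 0.58041818, -0.09773207,  0.80843254, -1.66229951],
       [ 0.        ,  0.        ,  0.        ,  1.        ]])}
{'vertical_fov': 48.00918748843858, 'cx': 252.0786402619611, 'cy': 196.21880495019923, 'k1': -0.1297501428859245, 'view': array([[-2.32237431e-02, -9.99699599e-01, -7.83385982e-03,
        -9.76425185e-04],
       [ 9.89795617e-01, -2.40942041e-02,  1.40442536e-01,
        -5.29002095e-01],
       [-1.40589098e-01, -4.49231874e-03,  9.90057839e-01,
        -1.34686372e+00],
       [ 0.00000000e+00,  0.00000000e+00,  0.00000000e+00,
         1.00000000e+00]])}
```

View pics/s0.png

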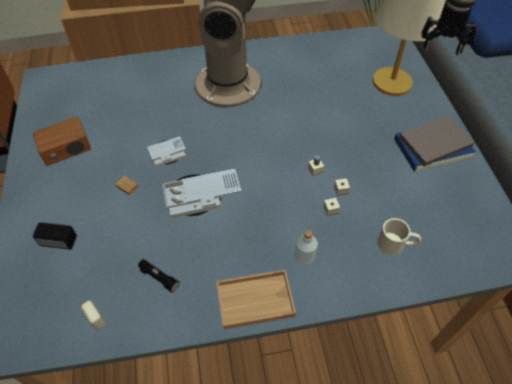

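View pics/t0.png

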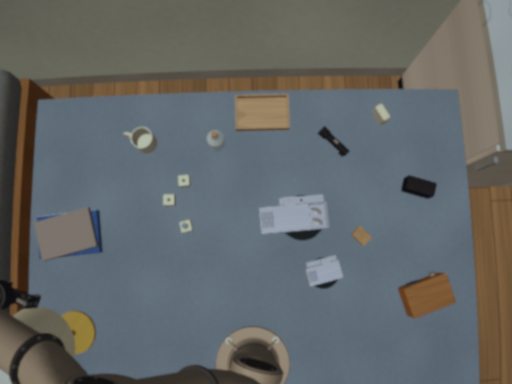

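The scene view shows two cases, at (203,192) (large) and (167,150) (small). There are three white holders, at (316,166), (342,186) and (331,206); the first carries something with a dark head. In the top view the large case is at (293,215), the small one at (324,271), and the holders at (185,226), (169,200) and (183,181).

- **Pin candidates:** the holders above. I choose the one with the fat upright head, scene (316,166) / top (185,226).
- **Case candidates:** the two above. I choose the large one.

I'll check both in one close crop.

```bash
python3 - <<'E'
from h import *
a=cv2.imread("pics/s0.png");b=cv2.imread("pics/t0.png")
z=lambda im,x,y,w,h,s:cv2.resize(im[y:y+h,x:x+w],None,fx=s,fy=s,interpolation=cv2.INTER_CUBIC)
A=z(a,155,160,100,60,4);B=z(b,250,185,100,60,4);C=z(a,295,145,67,75,4)[:300,:268];D=z(b,150,170,67,75,4)
L=np.vstack([A,B]);R=np.vstack([C,D]);H=600
im=np.zeros((600,800,3),np.uint8);im[:480,:400]=L;im[:600,410:410+268]=R
cv2.imwrite("pics/c0.png",im)
print(plane("top",[[185,226],[169,200],[183,181]],0.034),plane("scene",[[316,171]],.034))
E
```

```text
[[0.43821295 0.20349348 0.034     ]
 [0.52349136 0.25543371 0.034     ]
 [0.58471048 0.20975496 0.034     ]] [[0.46618269 0.19749999 0.034     ]]
```

View pics/c0.png

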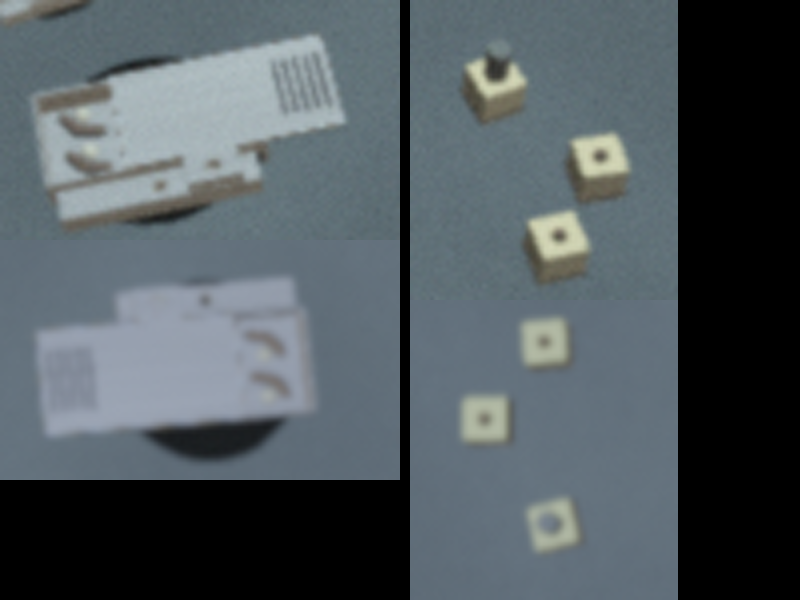

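The crop confirms both choices: the dark-headed pin is in the holder at scene (316,166), and the other two only show flush sticks. The large case shows its lid knuckle hole at about scene (208,201). The bar's open hole is visible at about scene (195,206) and top (301,200). Next I'll measure these.

```bash
python3 - <<'E'
from h import *
a=cv2.imread("pics/s0.png");b=cv2.imread("pics/t0.png")
S=lambda p:(np.array(p,float)+.5)/4-.5+[155,160]
T=lambda p:(np.array(p,float)-[0,240]+.5)/4-.5+[250,185]
yaw=lambda n,p,z:(lambda q:np.degrees(np.arctan2(-(q[0]-q[1])[0],(q[0]-q[1])[1])))(plane(n,p,z))
print("yaw top bar,lower,lid",yaw("top",T([(115,292),(293,277)]),.021),yaw("top",T([(45,437),(235,420)]),.0315),yaw("top",T([(37,330),(235,318)]),.0315))
print("yaw scene bar,lid",yaw("scene",S([(262,187),(62,228)]),.004),yaw("scene",S([(322,37),(110,83)]),.0315))
def blob(im,p,r,thrmode="dark"):
    g=cv2.cvtColor(im,cv2.COLOR_BGR2GRAY).astype(float);x,y=int(round(p[0])),int(round(p[1]))
    w=g[y-r:y+r+1,x-r:x+r+1];m=np.clip(np.median(w)-8-w,0,None)
    Y,X=np.mgrid[y-r:y+r+1,x-r:x+r+1];return np.array([(m*X).sum(),(m*Y).sum()])/m.sum()
for nm,n,im,p,z in [("lid","scene",a,S((213,163)),.0325),("bar","scene",a,S((160,185)),.021),("bar","top",b,T((205,300)),.021),("lid","top",b,T((157,300)),.0325)]:
    q=blob(im,p,2);print(nm,n,p,q,plane(n,[q],z).round(4),plane(n,[p],z).round(4))
print("lid +y corners top",plane("top",T([(37,330),(45,437)]),.0315).round(4),"scene",plane("scene",S([(346,122),(322,37)]),.0315).round(4))
# pin head
for n,im,(x,y,w,h) in [("scene",a,(308,150,16,20)),("top",b,(178,218,14,16))]:
    hs=cv2.cvtColor(im,cv2.COLOR_BGR2HSV)[y:y+h,x:x+w];print(n,"\n",im[y:y+h,x:x+w].astype(int).sum(2)//3)
E
```

```text
yaw top bar,lower,lid 3.4546152157213235 3.6553184948510062 2.079258655531328
yaw scene bar,lid 3.484419454375138 4.929000488889274
lid scene [207.875 200.375] [208.05343511 200.51145038] [[ 0.5121 -0.1299  0.0325]] [[ 0.5116 -0.1304  0.0325]]
bar scene [194.625 205.875] [194.62142857 205.94285714] [[ 0.5157 -0.17    0.021 ]] [[ 0.5154 -0.1699  0.021 ]]
bar top [300.875 199.625] [300.78571429 199.68571429] [[ 0.5159 -0.1714  0.021 ]] [[ 0.5161 -0.1717  0.021 ]]
lid top [288.875 199.625] [nan nan] [[nan nan nan]] [[ 0.5156 -0.1317  0.0325]]
lid +y corners top [[ 0.4937 -0.0345  0.0315]
 [ 0.4078 -0.0387  0.0315]] scene [[ 0.4927 -0.0317  0.0315]
 [ 0.412  -0.0366  0.0315]]
scene 
 [[105 107 106 110 105 106 104 103 102 109 103 104 104 106 105 104]
 [105 102 104 106 103 104 105 107 107 106 107 105 105 107 105 106]
 [101 103 107 105 103 106 106 105 105 107 108 103 107 107 106 103]
 [104 105 107 105 106 107 106 108 107 109 106 105 102 104 106 106]
 [106 106 105 107 103 105 109 110 112 112 110 104 107 105 104 109]
 [105 109 107 108 109 110 110 118 120 123 121 112 108 106 103 105]
 [102 108
[... 1243 characters left out ...]
2 164 156 147 142 142 149 160 168 163 141 115]
 [121 141 160 159 146 135 130 128 130 142 158 163 148 120]
 [119 135 152 153 140 131 127 124 119 126 150 164 155 128]
 [117 130 147 152 141 131 127 121 116 125 151 167 160 135]
 [115 126 145 155 149 139 130 122 122 139 160 170 164 140]
 [113 122 143 159 160 154 145 139 142 156 169 172 166 145]
 [113 119 139 160 168 167 163 160 161 166 169 168 161 142]
 [113 117 134 157 169 170 168 166 162 159 155 151 144 127]
 [113 116 129 148 160 159 156 152 145 137 131 125 120 113]
 [112 114 122 136 142 137 133 128 122 116 114 112 111 110]
 [113 114 116 120 121 117 116 115 112 110 110 111 111 111]]<stdin>:11: RuntimeWarning: invalid value encountered in divide
```

Units first: shifts go in shares of 50 mm and turns go in shares of 90 degrees. So -0.145 rad / 1.5708 = -0.0923.

```bash
cat >> h.py <<'E'
from scipy.spatial.transform import Rotation as Rn
def R():
    q=monitor.get_obs()["tool_rot"];return Rn.from_quat([q[1],q[2],q[3],q[0]]).as_matrix()
def to(p,ang=None):
    o=monitor.get_obs();r=R();a=np.degrees(np.arctan2(r[1,1],r[0,1]))
    print("t",o["t"],"pos",o["eef_pos"].round(4),"ytool deg",a.round(2),"tilt",r[:,2].round(4),"F",o["contact_force"].round(2),"w",o["gripper_width"].round(3),"gf",o["grasp_force"].round(1))
    if p is not None: print("tool delta",(r.T@(np.array(p)-o["eef_pos"])).round(4))
    if ang is not None: print("turn",-np.radians(ang-a).round(4))
E
python3 - <<'E'
from h import *
print(plane("scene",[[317,156.5]],.064),plane("top",[[184.8,225.3]],.064),plane("scene",[[316.5,163.8]],.034))
to([.44,.2,.23],93.6)
E
python3 -m creep '{"deltas": [[0,0,0,-0.0923,0.6],[0,0,0,-0.0923,0.6],[0,0,0,-0.0923,0.6]]}' 30
```

```text
[[0.43634019 0.20540465 0.064     ]] [[0.43815249 0.19924025 0.064     ]] [[0.439751  0.2059941 0.034    ]]
t: 0.4
eef_pos: [0.2482, 0.6273, 0.2307]
tool_rot: [-0.0, -0.032, 0.999, -0.001]
contact_force: [0.7, 0.1, 0.1]
gripper_width: 0.605
grasp_force: 0.0Traceback (most recent call last):
  File "<stdin>", line 3, in <module>
  File "h.py", line 24, in to
    print("t",o["t"],"pos",o["eef_pos"].round(4),"ytool deg",a.round(2),"tilt",r[:,2].round(4),"F",o["contact_force"].round(2),"w",o["gripper_width"].round(3),"gf",o["grasp_force"].round(1))
                                                                                                                                   ^^^^^^^^^^^^^^^^^^^^^^^^
AttributeError: 'float' object has no attribute 'round'
```

In the tool's units: -0.0364 m is -0.728, -0.0135 m is -0.27.

```bash
sed -i 's/o\["gripper_width"\].round(3)/round(o["gripper_width"],3)/; s/o\["grasp_force"\].round(1)/round(o["grasp_force"],1)/' h.py
python3 -m creep '{"deltas": [[-0.27,-0.728,0.18,0,0.6],[-0.27,-0.728,0.18,0,0.6],[-0.27,-0.728,0.18,0,0.6],[-0.27,-0.728,0.18,0,0.6],[-0.27,-0.728,0.18,0,0.6],[-0.27,-0.728,0.18,0,0.6],[-0.27,-0.728,0.18,0,0.6],[-0.27,-0.728,0.18,0,0.6],[-0.27,-0.728,0.18,0,0.6],[-0.27,-0.728,0.18,0,0.6],[-0.27,-0.728,0.18,0,0.6],[-0.27,-0.728,0.18,0,0.6],[0,0,0,0,0.6],[0,0,0,0,0.6]]}'
python3 - <<'E'
from h import *
to([.437,.2025,.085],93.6)
a=shot("scene","pics/s1.png");b=shot("top","pics/t1.png")
cv2.imwrite("pics/c1.png",cv2.resize(a[100:190,260:380],None,fx=6,fy=6,interpolation=cv2.INTER_CUBIC))
E
```

```text
t: 1.8
eef_pos: [0.4355, 0.2001, 0.123]
tool_rot: [-0.0, -0.028, 1.0, -0.0]
contact_force: [-0.1, 0.4, 0.2]
gripper_width: 0.604
grasp_force: 0.0
t 1.8 pos [0.4355 0.2001 0.123 ] ytool deg 93.2 tilt [-7.e-04 -5.e-04 -1.e+00] F [-0.11  0.36  0.16] w 0.604 gf 0.0
tool delta [-0.0017  0.0023  0.038 ]
turn -0.0071
```

View pics/c1.png

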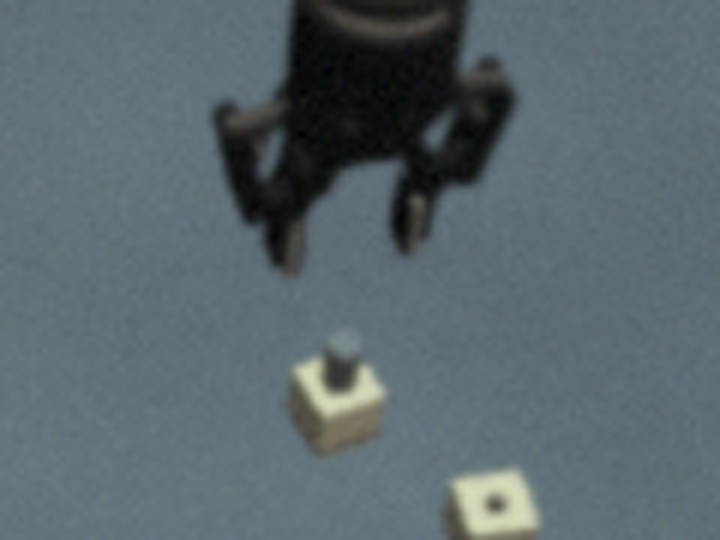

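The fingertips are at crop (287,268) and (407,248), and the pin head top is at (343,345). The gripper sits almost directly over the pin. I'll use the known TCP to cancel the calibration bias.

```bash
python3 - <<'E'
from h import *
for x in (0,.011):
  for s in (-1,1): print(x,s,(proj("scene",[.4355+x-.0035*0, .2001+s*.028,.127])-[260,100])*6)
for y in(.199,.2025,.2055): print(y,(proj("scene",[.437,y,.064])-[260,100])*6, (proj("scene",[.437,y,.034])-[260,100])*6)
b=cv2.imread("pics/t1.png");print(b[185:240,165:205].sum(2,dtype=int)[::3]//3) if 0 else None
E
```

```text
0 -1 [[286.36333981 261.35955837]]
0 1 [[400.73261356 245.23207433]]
0.011 -1 [[292.09127177 278.56371458]]
0.011 1 [[406.98575655 262.27147134]]
0.199 [[329.7278092  341.83810509]] [[324.05159699 380.59955785]]
0.2025 [[336.62398584 340.83840705]] [[330.83198209 379.60507837]]
0.2055 [[342.53133846 339.98217391]] [[336.64023028 378.75326877]]
```

In the tool's units: 0.02 m is 0.4, 0.015 m is 0.3.

```bash

python3 -m creep '{"deltas": [[-0.064,0.094,0.4,0,0.6],[0,0,0.4,0,0.6],[0,0,0.4,0,0.6],[0,0,0.3,0,0.6],[0,0,0.2,0,0.6],[0,0,0,0,0.45],[0,0,0,0,0.3]]}' 25
python3 -m creep '{"deltas": [[0,0,0,0,0.25],[0,0,0,0,0.25],[0,0,0,0,0.22]]}' 25
python3 - <<'E'
from h import *
to([.439,.205,.037],93.6)
E
```

```text
t: 2.6
eef_pos: [0.4385, 0.2067, 0.0387]
tool_rot: [0.0, -0.03, 1.0, 0.0]
contact_force: [0.1, -0.3, 0.3]
gripper_width: 0.304
grasp_force: 0.0
t: 2.9
eef_pos: [0.4388, 0.206, 0.0388]
tool_rot: [0.0, -0.029, 1.0, 0.0]
contact_force: [-0.4, -0.4, -0.5]
gripper_width: 0.217
grasp_force: 0.0
t 2.9 pos [0.4388 0.206  0.0388] ytool deg 93.32 tilt [ 9.e-04  6.e-04 -1.e+00] F [-0.4  -0.4  -0.47] w 0.217 gf 0.0
tool delta [-0.0002 -0.001   0.0018]
turn -0.0048
```

```bash

python3 -m creep '{"deltas": [[0,0,0,0,0.2],[0,0,0,0,0.15],[0,0,0,0,0.1],[0,0,0,0,0.1]]}' 40
python3 - <<'E'
from h import *
to([.439,.205,.037],93.6)
a=shot("scene","pics/s2.png")
cv2.imwrite("pics/c2.png",cv2.resize(a[130:190,280:360],None,fx=8,fy=8,interpolation=cv2.INTER_CUBIC))
E
```

```text
t: 3.3
eef_pos: [0.4388, 0.206, 0.0389]
tool_rot: [0.0, -0.029, 1.0, 0.0]
contact_force: [-1.1, -1.1, 5.9]
gripper_width: 0.196
grasp_force: 38.8
t 3.3 pos [0.4388 0.206  0.0389] ytool deg 93.32 tilt [ 7.e-04  5.e-04 -1.e+00] F [-1.1  -1.15  5.9 ] w 0.196 gf 38.8
tool delta [-0.0001 -0.001   0.0019]
turn -0.0049
```

View pics/c2.png

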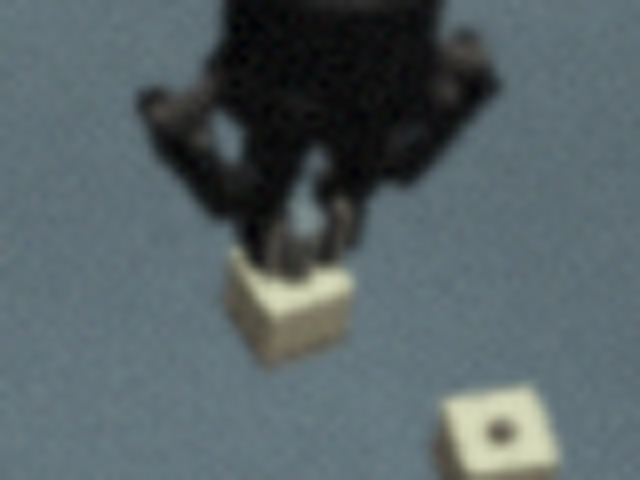

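The fingers hold the head at 39 N, with width 0.196. The holder at crop (295,305) has not moved. I'll lift and carry the pin to the lid.

In the tool's units: -0.034 m is -0.68, -0.025 m is -0.5.

```bash

python3 -m creep '{"deltas": [[0,0,-0.1,0,0.1],[0,0,-0.4,0,0.1],[0,0,-0.5,0,0.1],[-0.108,-0.68,0,0,0.1],[-0.108,-0.68,0,0,0.1],[-0.108,-0.68,0,0,0.1],[-0.108,-0.68,0,0,0.1],[-0.108,-0.68,0,0,0.1],[-0.108,-0.68,0,0,0.1],[-0.108,-0.68,0,0,0.1],[-0.108,-0.68,0,0,0.1],[-0.108,-0.68,0,0,0.1],[-0.108,-0.68,0,0,0.1],[0,0,0,0,0.1],[0,0,0,0,0.1]]}'
python3 - <<'E'
from h import *
to([.513,-.131,.089],93.6)
a=shot("scene","pics/s3.png");b=shot("top","pics/t3.png")
cv2.imwrite("pics/c3.png",cv2.resize(a[150:225,155:255],None,fx=8,fy=8,interpolation=cv2.INTER_CUBIC))
f=lambda p:((proj("scene",p)-[155,150]+.5)*8-.5).round(0)
o=monitor.get_obs()["eef_pos"]
print("pred tip",f(o-[0,0,.0319]),"under head",f(o-[0,0,.005]),"hole",f([.513,-.131,.0325]))
E
```

```text
t: 4.85
eef_pos: [0.5118, -0.1312, 0.0883]
tool_rot: [-0.0, -0.028, 1.0, 0.0]
contact_force: [-0.2, 1.0, -0.4]
gripper_width: 0.196
grasp_force: 39.1
t 4.85 pos [ 0.5118 -0.1312  0.0883] ytool deg 93.2 tilt [-3.e-04  0.e+00 -1.e+00] F [-0.23  1.02 -0.42] w 0.196 gf 39.1
tool delta [-0.0012  0.0001 -0.0007]
turn -0.0069
pred tip [[424. 368.]] under head [[417. 322.]] hole [[425. 410.]]
```

View pics/c3.png

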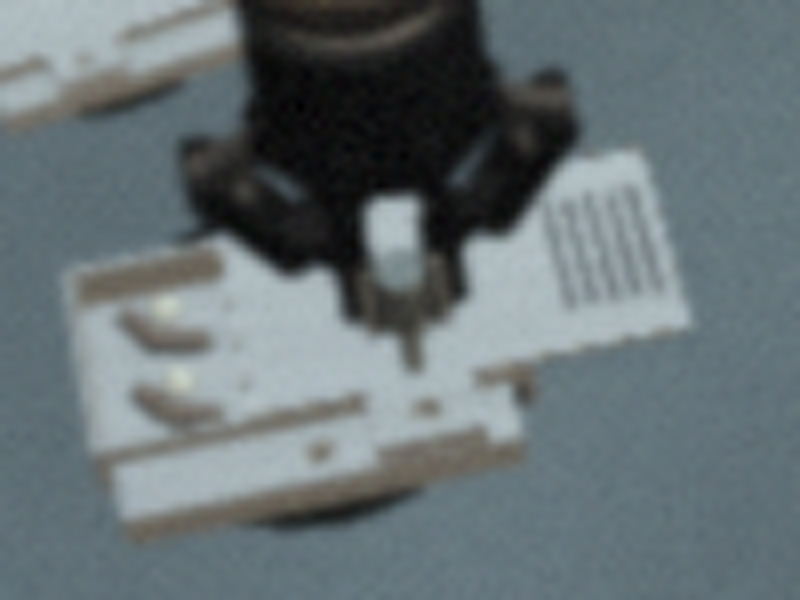

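The pin tip shows at crop (415,368) and the lid hole at (427,408). The fingers are shifted by the same amount as the pin, so this is a camera bias of about 3 mm in y.

```bash

python3 - <<'E'
from h import *
from scipy.optimize import fsolve
a=cv2.imread("pics/s3.png");b=cv2.imread("pics/t3.png")
o=np.array([ 0.5118,-0.1312,0.0883]); g=a.astype(int).sum(2)//3
print(g[187:205,198:216])
f=lambda p:((proj("scene",p)-[155,150]+.5)*8-.5)[0]
bias=np.array([415,368])-f(o-[0,0,.0319])
inv=lambda c,z:plane("scene",[(np.array(c)-bias+.5)/8-.5+[155,150]],z)[0]
print("lid hole",inv([427,408],.0325),"bar hole",inv([319,452],.021))
E
```

```text
[[ 48  39  62  67  51  53  60  60  70  61  60  54  66  64  90 139 172 181]
 [ 55  36  55  65  48  53  54  60  63  61  55  54  77 106 148 172 181 183]
 [ 79  52  63  66  50  51  56  58  59  69  69  70  98 136 171 182 181 184]
 [126 108  96  76  58  57  58  54  59  82 105 117 134 158 176 181 182 180]
 [171 160 143 111  98 100  85  66  69  98 136 163 173 175 180 184 181 181]
 [181 178 169 152 157 158 136  92  80 115 160 175 181 184 182 181 182 183]
 [180 182 178 175 178 181 156 106  85 117 168 180 182 178 184 183 183 185]
 [182 180 181 182 183 179 166 117  90 114 161 178 182 182 182 183 185 182]
 [184 183 183 182 183 180 170 134  99 116 163 182 183 179 182 182 175 171]
 [184 181 183 185 183 183 179 156 135 141 171 182 183 182 183 171 146 130]
 [185 183 182 184 184 184 180 175 172 173 180 180 182 183 182 176 145 121]
 [175 172 174 178 182 179 184 181 180 181 179 183 178 182 179 174 153 147]
 [145 133 145 167 180 181 182 179 176 169 162 167 173 174 175 173 173 169]
 [119 111 136 167 179 176 180 179 161 140 124 135 165 177 178 177 178 173]
 [123 128 140 166 174 178 175 175 156 139 126 133 161 175 182 179 182 183]
 [160 167 167 174 176 178 180 175 167 164 162 163 172 176 178 174 169 176]
 [174 177 173 170 175 180 177 179 178 178 175 170 167 166 159 150 135 143]
 [176 178 176 174 181 178 174 174 164 160 154 141 131 124 118 114 111 120]]
lid hole [ 0.51258802 -0.12920716  0.0325    ] bar hole [ 0.51633346 -0.16943207  0.021     ]
```

In the tool's units: 0.008 m is 0.16, 0.003 m is 0.06.

```bash

python3 -m creep '{"deltas": [[-0.058,0.06,0.16,0,0.1],[0,0,0.14,0,0.1],[0,0,0.08,0,0.1],[0,0,0,0,0.1],[0,0,0,0,0.1]]}'
python3 - <<'E'
from h import *
to([.5145,-.128,.0655],93.6)
a=shot("scene","pics/s4.png")
print((a.astype(int).sum(2)//3)[192:206,200:218])
o=monitor.get_obs()["eef_pos"];print(proj("scene",o-[0,0,.0319]))
E
python3 -m creep '{"deltas": [[0,0,0.04,0,0.1],[0,0,0,0,0.1]]}'
python3 -m creep '{"deltas": [[0,0,0.03,0,0.1],[0,0,0,0,0.1]]}'
python3 -m creep '{"deltas": [[0,0,0.03,0,0.1],[0,0,0,0,0.1]]}'
```

```text
t: 5.45
eef_pos: [0.5146, -0.1271, 0.069]
tool_rot: [-0.0, -0.029, 1.0, 0.0]
contact_force: [0.7, -0.4, -0.4]
gripper_width: 0.199
grasp_force: 39.1
t 5.45 pos [ 0.5146 -0.1271  0.069 ] ytool deg 93.34 tilt [-6.e-04  0.e+00 -1.e+00] F [ 0.73 -0.41 -0.44] w 0.199 gf 39.1
tool delta [ 0.0002 -0.0009  0.0035]
turn -0.0045
[[ 79  38  50  65  53  51  58  59  63  59  58  48  63  70  93 137 169 183]
 [ 98  45  46  63  59  49  55  55  56  68  62  56  76 106 148 170 180 181]
 [127  78  67  74  65  51  54  53  58  74  78  86 106 132 170 184 181 181]
 [164 137 122 100  83  67  64  59  67  81 103 136 159 169 172 171 163 152]
 [182 172 164 134 120 117 104  79  74  92 134 167 179 172 152 128 126 122]
 [184 185 180 170 168 169 155 116  79  99 152 179 179 172 145 121 115 125]
 [171 181 183 176 181 180 170 131  90 100 149 174 178 174 160 145 144 160]
 [145 171 183 182 184 177 168 129  93  97 142 168 177 175 172 171 172 176]
 [136 168 177 179 181 177 157 126  93  99 136 167 174 177 178 178 176 178]
 [141 168 178 179 176 170 156 135 118 125 156 173 180 180 180 182 181 180]
 [167 173 175 177 176 176 168 162 163 162 175 178 180 173 173 174 180 184]
 [176 168 175 180 181 181 177 178 171 170 171 166 162 145 141 143 173 180]
 [174 175 177 178 175 169 168 166 156 142 133 125 118 116 109 123 157 168]
 [181 171 165 157 141 138 125 120 117 117 111 106 108 110 107 111 127 132]]
[[208.95998257 200.14770195]]
t: 5.7
eef_pos: [0.5148, -0.1273, 0.0672]
tool_rot: [-0.0, -0.029, 1.0, -0.0]
contact_force: [-0.1, -0.1, -1.0]
gripper_width: 0.194
grasp_force: 39.1
t: 5.9
eef_pos: [0.5147, -0.1272, 0.0657]
tool_rot: [-0.0, -0.029, 1.0, 0.0]
contact_force: [-0.4, -0.1, -1.4]
gripper_width: 0.197
grasp_force: 39.1
t: 6.1
eef_pos: [0.515, -0.1273, 0.0644]
tool_rot: [0.0, -0.029, 1.0, -0.0]
contact_force: [-0.7, -0.1, 0.2]
gripper_width: 0.194
grasp_force: 39.2
```

In the tool's units: 0.001 m is 0.02.

```bash

python3 -m creep '{"deltas": [[0,0,0.02,0,0.1],[0,0,0,0,0.1]]}'
python3 -m creep '{"deltas": [[0,0,0.02,0,0.1],[0,0,0,0,0.1]]}'
python3 -m creep '{"deltas": [[0,0,0.02,0,0.1],[0,0,0,0,0.1]]}'
```

```text
t: 6.3
eef_pos: [0.5153, -0.1273, 0.0639]
tool_rot: [0.0, -0.029, 1.0, -0.0]
contact_force: [-1.6, 0.3, 6.9]
gripper_width: 0.192
grasp_force: 39.8
t: 6.5
eef_pos: [0.5155, -0.1274, 0.0635]
tool_rot: [0.001, -0.029, 1.0, -0.0]
contact_force: [-3.0, -0.6, 13.1]
gripper_width: 0.191
grasp_force: 40.4
t: 6.7
eef_pos: [0.5158, -0.1274, 0.0631]
tool_rot: [0.001, -0.029, 1.0, -0.0]
contact_force: [-3.9, 0.5, 19.2]
gripper_width: 0.19
grasp_force: 41.0
```

In the tool's units: -0.003 m is -0.06, 0.002 m is 0.04.

```bash

python3 -m creep '{"deltas": [[0,0,-0.06,0,0.1],[0.04,-0.01,-0.01,0,0.1],[0,0,0,0,0.1]]}'
python3 -m creep '{"deltas": [[0,0,0.03,0,0.1],[0,0,0,0,0.1]]}'
python3 -m creep '{"deltas": [[0,0,0.02,0,0.1],[0,0,0,0,0.1]]}'
python3 -m creep '{"deltas": [[0,0,0.02,0,0.1],[0,0,0,0,0.1]]}'
```

```text
t: 7.0
eef_pos: [0.5124, -0.1279, 0.0646]
tool_rot: [-0.0, -0.029, 1.0, 0.0]
contact_force: [0.3, 0.0, 0.0]
gripper_width: 0.198
grasp_force: 39.1
t: 7.2
eef_pos: [0.5129, -0.128, 0.0636]
tool_rot: [-0.0, -0.029, 1.0, 0.0]
contact_force: [-2.2, 1.1, 8.6]
gripper_width: 0.193
grasp_force: 40.2
t: 7.4
eef_pos: [0.5131, -0.1282, 0.0626]
tool_rot: [0.0, -0.029, 1.0, -0.0]
contact_force: [0.7, -1.4, -1.0]
gripper_width: 0.195
grasp_force: 39.1
t: 7.6
eef_pos: [0.5131, -0.1282, 0.0611]
tool_rot: [0.0, -0.029, 1.0, -0.0]
contact_force: [0.5, -1.6, 0.6]
gripper_width: 0.194
grasp_force: 39.3
```

It's in: the force dropped while z went down. I'll lower it inside the knuckle, staying above the bar.

```bash

python3 -m creep '{"deltas": [[0,0,0.03,0,0.1],[0,0,0.03,0,0.1],[0,0,0,0,0.1]]}'
python3 -m creep '{"deltas": [[0,0,0.03,0,0.1],[0,0,0,0,0.1]]}'
```

```text
t: 7.9
eef_pos: [0.5129, -0.1278, 0.0579]
tool_rot: [-0.0, -0.029, 1.0, 0.0]
contact_force: [1.5, -0.7, -1.5]
gripper_width: 0.195
grasp_force: 39.1
t: 8.1
eef_pos: [0.5128, -0.1278, 0.0566]
tool_rot: [-0.0, -0.029, 1.0, 0.0]
contact_force: [2.0, -1.6, -1.0]
gripper_width: 0.195
grasp_force: 39.2
```

In the tool's units: -0.003 m is -0.06, -0.002 m is -0.04.

```bash

python3 -m creep '{"deltas": [[-0.012,-0.04,0,0,0.1],[0,-0.06,0,0,0.1],[0,-0.06,0,0,0.1],[0,-0.06,0,0,0.1],[0,0,0,0,0.1]]}'
python3 -m creep '{"deltas": [[0,-0.06,0,0,0.1],[0,-0.06,0,0,0.1],[0,-0.06,0,0,0.1],[0,0,0,0,0.1]]}'
python3 -m creep '{"deltas": [[0,-0.06,0,0,0.1],[0,-0.06,0,0,0.1],[0,-0.06,0,0,0.1],[0,0,0,0,0.1]]}'
```

```text
t: 8.6
eef_pos: [0.514, -0.1393, 0.0568]
tool_rot: [-0.0, -0.029, 1.0, -0.0]
contact_force: [1.0, -0.6, -0.7]
gripper_width: 0.196
grasp_force: 39.1
t: 9.0
eef_pos: [0.5147, -0.1485, 0.0568]
tool_rot: [0.0, -0.029, 1.0, -0.0]
contact_force: [-0.0, -0.4, -0.4]
gripper_width: 0.19
grasp_force: 39.2
t: 9.4
eef_pos: [0.5152, -0.1574, 0.0568]
tool_rot: [0.0, -0.029, 1.0, -0.0]
contact_force: [0.0, -0.3, -0.3]
gripper_width: 0.195
grasp_force: 39.2
```

```bash

python3 - <<'E'
from h import *
to(None)
a=shot("scene","pics/s5.png")
cv2.imwrite("pics/c5.png",cv2.resize(a[150:225,155:255],None,fx=8,fy=8,interpolation=cv2.INTER_CUBIC))
E
```

```text
t 9.4 pos [ 0.5152 -0.1574  0.0568] ytool deg 93.3 tilt [ 2.e-04 -4.e-04 -1.e+00] F [ 0.02 -0.31 -0.29] w 0.195 gf 39.2
```

View pics/c5.png

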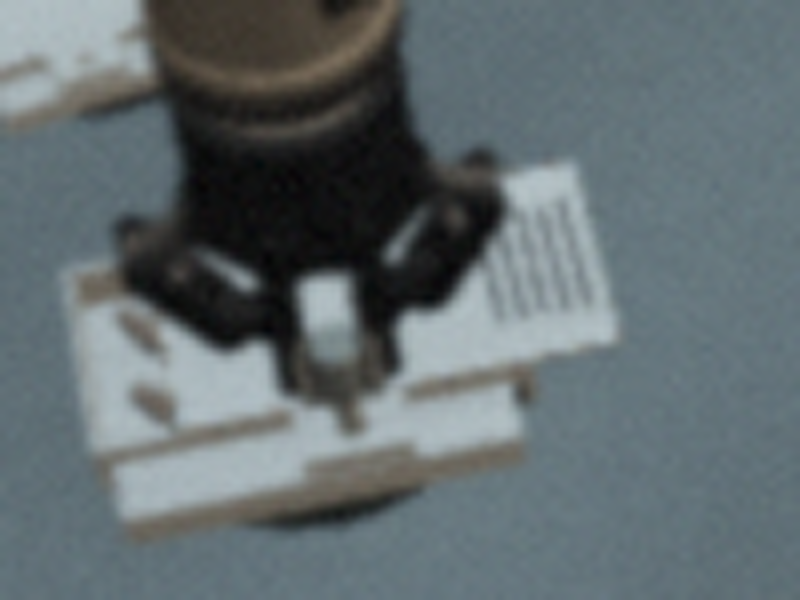

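The pin is in the knuckle and the lid has followed about 26 mm; its corner moved from crop (690,325) to (618,340). The bar hole is about 11 mm further on.

In the tool's units: -0.003 m is -0.06, -0.001 m is -0.02.

```bash

python3 -m creep '{"deltas": [[0,-0.06,0,0,0.1],[0,-0.06,0,0,0.1],[0,-0.02,0.02,0,0.1],[0,0,0.02,0,0.1],[0,0,0,0,0.1]]}'
python3 -m creep '{"deltas": [[0,0,0.02,0,0.1],[0,0,0,0,0.1]]}'
python3 -m creep '{"deltas": [[0,0,0.014,0,0.1],[0,0,0,0,0.1]]}'
python3 -m creep '{"deltas": [[0,0,0.01,0,0.1],[0,0,0,0,0.1]]}'
```

```text
t: 9.95
eef_pos: [0.5155, -0.164, 0.0547]
tool_rot: [-0.0, -0.029, 1.0, -0.0]
contact_force: [0.4, 0.1, -1.2]
gripper_width: 0.195
grasp_force: 39.2
t: 10.15
eef_pos: [0.5153, -0.1639, 0.0536]
tool_rot: [-0.0, -0.029, 1.0, -0.0]
contact_force: [-0.2, -0.3, -1.0]
gripper_width: 0.194
grasp_force: 39.2
t: 10.35
eef_pos: [0.5155, -0.1638, 0.053]
tool_rot: [-0.0, -0.029, 1.0, -0.0]
contact_force: [-1.1, 0.1, 0.0]
gripper_width: 0.194
grasp_force: 39.2
t: 10.55
eef_pos: [0.5156, -0.1638, 0.0529]
tool_rot: [0.0, -0.029, 1.0, -0.0]
contact_force: [-0.8, -0.6, 3.8]
gripper_width: 0.195
grasp_force: 39.6
```

In the tool's units: -0.001 m is -0.02.

```bash

for i in 1; do :; done
python3 -m creep '{"deltas": [[0,-0.02,0,0,0.1],[0,0,0,0,0.1]]}'
python3 -m creep '{"deltas": [[0,-0.02,0,0,0.1],[0,0,0,0,0.1]]}'
python3 -m creep '{"deltas": [[0,-0.02,0,0,0.1],[0,0,0,0,0.1]]}'
python3 -m creep '{"deltas": [[0,-0.01,0,0,0.1],[0,0,0,0,0.1]]}'
```

```text
t: 10.75
eef_pos: [0.5157, -0.1642, 0.0528]
tool_rot: [0.0, -0.029, 1.0, 0.0]
contact_force: [-0.9, 1.8, 6.3]
gripper_width: 0.197
grasp_force: 39.8
t: 10.95
eef_pos: [0.5158, -0.1646, 0.0528]
tool_rot: [-0.0, -0.029, 1.0, 0.001]
contact_force: [-1.1, 2.9, 6.7]
gripper_width: 0.197
grasp_force: 39.9
t: 11.15
eef_pos: [0.516, -0.1653, 0.0528]
tool_rot: [0.0, -0.03, 1.0, 0.001]
contact_force: [-0.6, 4.5, 6.3]
gripper_width: 0.196
grasp_force: 39.9
t: 11.35
eef_pos: [0.516, -0.1658, 0.0528]
tool_rot: [0.0, -0.03, 1.0, 0.001]
contact_force: [-0.3, 4.3, 5.2]
gripper_width: 0.192
grasp_force: 39.9
```

In the tool's units: -0.0007 m is -0.014.

```bash

python3 -m creep '{"deltas": [[0,-0.014,0,0,0.1],[0,0,0,0,0.1]]}'
python3 -m creep '{"deltas": [[0,-0.014,0,0,0.1],[0,0,0,0,0.1]]}'
python3 -m creep '{"deltas": [[0,-0.014,0,0,0.1],[0,0,0,0,0.1]]}'
python3 -m creep '{"deltas": [[0,-0.014,0,0,0.1],[0,0,0,0,0.1]]}'
```

```text
t: 11.55
eef_pos: [0.5161, -0.1665, 0.0528]
tool_rot: [0.0, -0.03, 1.0, 0.001]
contact_force: [-0.5, 4.4, 3.5]
gripper_width: 0.193
grasp_force: 39.9
t: 11.75
eef_pos: [0.5161, -0.1679, 0.0527]
tool_rot: [0.0, -0.029, 1.0, 0.0]
contact_force: [0.0, 2.4, 3.8]
gripper_width: 0.195
grasp_force: 39.8
t: 11.95
eef_pos: [0.516, -0.1697, 0.0525]
tool_rot: [0.0, -0.029, 1.0, -0.0]
contact_force: [0.6, 0.5, 0.5]
gripper_width: 0.195
grasp_force: 39.4
t: 12.15
eef_pos: [0.516, -0.1705, 0.0525]
tool_rot: [0.0, -0.029, 1.0, -0.0]
contact_force: [1.3, 1.5, -0.4]
gripper_width: 0.195
grasp_force: 39.3
```

The upward force has gone at y ≈ -0.170, so I'll probe downward.

In the tool's units: 0.0007 m is 0.014.

```bash

python3 -m creep '{"deltas": [[0,0,0.014,0,0.1],[0,0,0,0,0.1]]}'
python3 -m creep '{"deltas": [[0,0,0.014,0,0.1],[0,0,0,0,0.1]]}'
python3 -m creep '{"deltas": [[0,0,0.014,0,0.1],[0,0,0,0,0.1]]}'
```

```text
t: 12.35
eef_pos: [0.5158, -0.1704, 0.0517]
tool_rot: [-0.0, -0.029, 1.0, -0.0]
contact_force: [0.5, 0.4, -0.9]
gripper_width: 0.195
grasp_force: 39.2
t: 12.55
eef_pos: [0.5157, -0.1702, 0.051]
tool_rot: [-0.0, -0.029, 1.0, -0.0]
contact_force: [1.3, 0.4, -0.5]
gripper_width: 0.196
grasp_force: 39.2
t: 12.75
eef_pos: [0.5157, -0.1702, 0.0504]
tool_rot: [-0.0, -0.029, 1.0, -0.0]
contact_force: [1.8, 0.4, 0.1]
gripper_width: 0.191
grasp_force: 39.2
```

In the tool's units: 0.0008 m is 0.016, -0.0004 m is -0.008.

```bash

python3 -m creep '{"deltas": [[-0.008,0,0.016,0,0.1],[0,0,0.016,0,0.1],[0,0,0,0,0.1]]}'
python3 -m creep '{"deltas": [[0,0,0.02,0,0.1],[0,0,0.02,0,0.1],[0,0,0,0,0.1]]}'
python3 -m creep '{"deltas": [[0,0,0.02,0,0.1],[0,0,0.02,0,0.1],[0,0,0,0,0.1]]}'
```

```text
t: 13.05
eef_pos: [0.516, -0.17, 0.0487]
tool_rot: [-0.0, -0.029, 1.0, 0.0]
contact_force: [0.6, -0.2, -1.4]
gripper_width: 0.195
grasp_force: 39.2
t: 13.35
eef_pos: [0.5161, -0.17, 0.0467]
tool_rot: [-0.0, -0.029, 1.0, 0.0]
contact_force: [0.2, -0.0, -1.0]
gripper_width: 0.195
grasp_force: 39.2
t: 13.65
eef_pos: [0.5162, -0.17, 0.0447]
tool_rot: [-0.0, -0.029, 1.0, 0.0]
contact_force: [0.1, 0.6, -0.7]
gripper_width: 0.197
grasp_force: 39.2
```

In the tool's units: 0.001 m is 0.02.

```bash

python3 -m creep '{"deltas": [[0,0,0.02,0,0.1],[0,0,0.02,0,0.1],[0,0,0,0,0.1]]}'
python3 -m creep '{"deltas": [[0,0,0.02,0,0.1],[0,0,0.02,0,0.1],[0,0,0,0,0.1]]}'
python3 -m creep '{"deltas": [[0,0,0.02,0,0.1],[0,0,0.02,0,0.1],[0,0,0,0,0.1]]}'
python3 -m creep '{"deltas": [[0,0,0.014,0,0.1],[0,0,0,0,0.1]]}'
```

```text
t: 13.95
eef_pos: [0.5162, -0.17, 0.0427]
tool_rot: [-0.0, -0.029, 1.0, 0.0]
contact_force: [-0.2, 0.4, -1.2]
gripper_width: 0.193
grasp_force: 39.2
t: 14.25
eef_pos: [0.5162, -0.1699, 0.0407]
tool_rot: [-0.0, -0.029, 1.0, 0.0]
contact_force: [0.0, 0.5, 0.1]
gripper_width: 0.193
grasp_force: 39.2
t: 14.55
eef_pos: [0.5162, -0.17, 0.0387]
tool_rot: [-0.0, -0.029, 1.0, 0.0]
contact_force: [-0.2, -0.2, -0.8]
gripper_width: 0.195
grasp_force: 39.2
t: 14.75
eef_pos: [0.5163, -0.17, 0.0381]
tool_rot: [-0.0, -0.029, 1.0, 0.0]
contact_force: [-0.2, -1.2, -0.4]
gripper_width: 0.193
grasp_force: 39.2
```

In the tool's units: 0.0005 m is 0.01.

```bash

python3 -m creep '{"deltas": [[0,0,0.01,0,0.1],[0,0,0,0,0.1]]}'
python3 -m creep '{"deltas": [[0,0,0.008,0,0.1],[0,0,0,0,0.1]]}'
python3 -m creep '{"deltas": [[0,0,0.008,0,0.1],[0,0,0,0,0.1]]}'
```

```text
t: 14.95
eef_pos: [0.5162, -0.17, 0.0376]
tool_rot: [-0.0, -0.029, 1.0, 0.0]
contact_force: [-0.1, 0.3, -0.2]
gripper_width: 0.194
grasp_force: 39.2
t: 15.15
eef_pos: [0.5163, -0.17, 0.0375]
tool_rot: [0.0, -0.029, 1.0, 0.0]
contact_force: [-0.8, -0.5, 1.0]
gripper_width: 0.193
grasp_force: 39.5
t: 15.35
eef_pos: [0.5164, -0.17, 0.0374]
tool_rot: [0.0, -0.029, 1.0, 0.0]
contact_force: [-1.2, 0.2, 5.7]
gripper_width: 0.193
grasp_force: 40.0
```

The head is seated: TCP z is 0.0374 as predicted, with 5.7 N. I'll release and retreat.

In the tool's units: -0.04 m is -0.8, -0.03 m is -0.6.

```bash

python3 -m creep '{"deltas": [[0,0,0,0,0.22],[0,0,0,0,0.3],[0,0,0,0,0.4],[0,0,0,0,0.4],[0,0,-0.2,0,0.4],[0,0,-0.4,0,0.4],[0,0,-0.6,0,0.4],[0,0,-0.8,0,0.4],[0,0.6,-0.8,0,0.4],[0,0.8,0,0,0.4],[0,0.8,0,0,0.4],[0,0.8,0,0,0.4],[0,0,0,0,0.4],[0,0,0,0,0.4]]}'
python3 - <<'E'
from h import *
to(None)
a=shot("scene","pics/s6.png")
A=cv2.resize(a[150:225,155:255],None,fx=8,fy=8,interpolation=cv2.INTER_CUBIC);cv2.imwrite("pics/c6.png",A)
E
```

```text
t: 16.75
eef_pos: [0.5076, -0.0195, 0.1775]
tool_rot: [0.0, -0.03, 1.0, -0.0]
contact_force: [1.1, -0.1, -0.3]
gripper_width: 0.402
grasp_force: 0.0
t 16.75 pos [ 0.5076 -0.0195  0.1775] ytool deg 93.47 tilt [ 7.e-04 -0.e+00 -1.e+00] F [ 1.05 -0.11 -0.28] w 0.402 gf 0.0
```

View pics/c6.png

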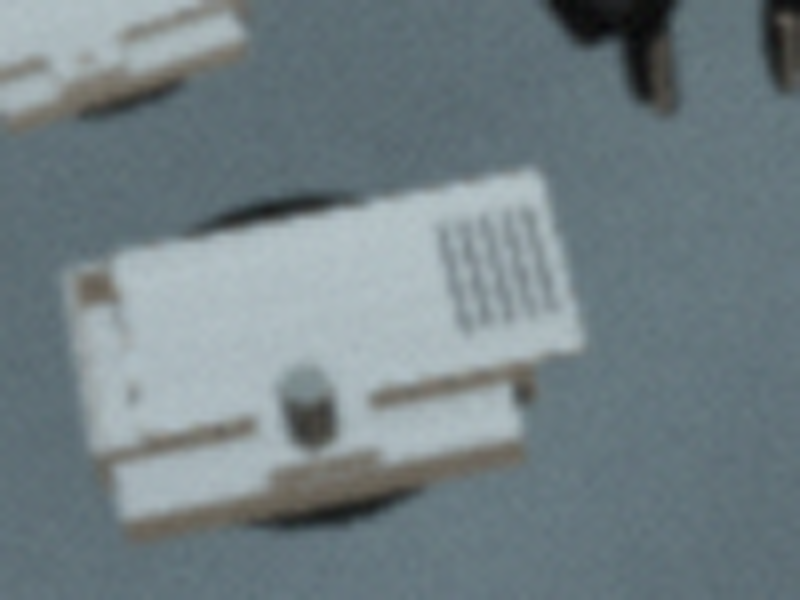

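The pin's head sits upright and flush on the knuckle at crop (308,410), and the gripper is clear. Handing in.

```bash
python3 -c "
from station import bot
print(bot.hand_in())"
```

```text
the job is handed in; nothing more can be done
None
```

The lid is locked at its airing gap: the pin went through the knuckle and the bar hole, its head is seated on the lid's knuckle, and the gripper is clear; the job was handed in at about 17 s.

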